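# Roll a carrier of tea jars to the end stop, then lift it onto the ware board

## Task

Roll the wooden carrier with its two tea jars along the roller track, without lifting it, gently up against the end stop. Then lift it straight up off the rollers, carry it level and set it down softly in the middle of the empty ware board, square with the board, its long side along the board's. Both jars must stay standing in their compartments; leave the pots on the other board untouched.

Things in the scene. Friction and masses are not known exactly. Their poses are not given: they have to be found in the camera images.
- carrier: Loose open wooden carrier, 110 mm wide (x), 200 mm long (y), 134 mm high; 0.3 to 0.55 kg plus two jars of 0.16 kg. Origin: centre of its underside, z up. Side walls 50 mm high; end boards 12 mm thick, 60 mm high, in the middle 56 mm raised to 134 mm to carry the handle. It stands on the rollers, long side along the track, with 7 mm of play to each side channel.
- carrier_handle (a point): Centre of the carrier's handle, a straight wooden bar 22 mm wide (x) and 24 mm high, 176 mm long along the carrier's y between the end boards, 118 mm above the carrier's underside. Axes as the carrier's. Nothing stands beside it at this height; the jars' tops lie 89 mm above the carrier's underside.
- jar1: Lidded tea jar, celadon green, 78 mm in diameter, 81 mm high with its knob, standing loosely in the carrier's compartment at carrier y = -45 mm, its underside 8 mm above the carrier's. Origin: centre of its underside.
- jar2: Lidded tea jar, dark brown, same size, in the compartment at carrier y = +45 mm. Origin: centre of its underside.
- track: Fixed level roller track, 540 mm long (y), 152 mm wide: blue side channels, 13 rollers, tops 85 mm above the table; channels stand 13 mm higher and guide the carrier. Origin: on the table under its middle. End stop at the -y end: carrier home with its origin at y = -150 mm here; the +y end is open. Rollers turn very freely (0.1 N keeps the carrier going): let go while moving, it runs on.
- stop_face (a point): Middle of the rubber face of the end stop (124 mm wide, its top 134 mm above the table), facing along the track's +y; 110 mm above the table, at y = -250 mm in the track's frame.
- empty_board: Fixed bare plywood ware board without pots, 150 mm (x) by 260 mm (y), its top 24 mm above the table. Origin: on the table under its middle. Which of the two boards' places, left or right of the robot between robot and track, varies.
- full_board: The other ware board, same size, with three pots on it (leave it alone). Origin: on the table under its middle.
- teapot: Bystander: pale teapot with spout and handle, about 150 mm from spout to handle and 95 mm high, on the full board. Origin: centre of its underside.
- bud_vase: Bystander: tan narrow-necked vase, 76 mm in diameter, 115 mm high, on the full board. Origin: centre of its underside.
- tea_bowl: Bystander: brown handleless cup, 57 mm in diameter, 62 mm high, on the full board. Origin: centre of its underside.
There are look-alikes about, which are no part of the job. What is shaped like the jar1 but blue or purple is not meant.

How it is judged:
By the outcome, as a careful person would: the job done as asked, in the order asked, and still so for the second after the job is handed in, with the robot touching nothing.
It also fails if it takes over 51 s, if anything falls off the work surface, if the arm or the gripper's body presses on something with over 40 N, if the wrist force passes 120 N, or if a joint passes its speed limit or range.

## Robot

A 6-joint arm with a two-finger parallel gripper is mounted at the origin on the work surface. World frame = base frame: x ahead of the robot, y to its left, z up, the work surface at z = 0. Lengths are in m, angles in rad, forces in N, time in s.
With the tool pointing down it reaches from about 0.35 to 0.775 m from the base axis. Payload 5.5 kg.
Tool frame: the origin (TCP) lies at the very end of the fingers, on their centre line; the grasp point (between the pads) lies env.hold_point_z behind it (env.hold_point_z is the distance from the TCP to the grasp point, in m); z points along the fingers, y is the line along which they close (so a half turn about z gives the same grasp; the last joint's range is limited). The gripper opens to 85 mm and grips with 20 to 120 N. Pads are 22 mm wide; open, the fingers measure 114 mm over their backs; the gripper's body (76 mm by 85 mm) begins 54 mm behind the grasp point. The pads swing forward as they close: fully open they stand 13 mm farther back than shut.
Start: joints at [1.006, 0.313, 0.046, 1.304, 0, 1.431], TCP at [0.237, 0.524, 0.231] pointing down, gripper open.
Joint ranges: [-2.76, 2.76], [-0.86, 1.69], [-1.03, 1.26], [-2.2, 2.34], [-1.47, 1.5], [-3.14, 3.14]. Speed limits (rad/s): [2.57, 2.57, 3.14, 3.14, 3.14, 3.14].

## Interface

Orientations are given as a unit quaternion [w, x, y, z].
In Python, from workcell import env gives the robot as it stands.
- The arm moves only by the tool carry_out, never from a script. Its argument "steps" is a list of rows, each a list of 3 entries, a list of its own where there are three numbers: the turn, a rotation vector about the tool's x, y, z in degrees, then the shift along the tool's x, y, z in cm, then the closure in counts, from 0 (fully open) to 255 (shut). A call has exactly 8 rows; each row is the pose to reach, as a shift and turn from the pose commanded when the call began, along the tool's axes at that moment; what a row does not reach only later rows make up. A row lasts 1/8 s, in which the tool goes at most 62.5 mm and 10.7 degrees, less where a joint would pass 70% of its speed; a pose out of reach is approached as far as the arm can. A call with a gripper value outside its range is refused whole. The fingers move at their own pace and stop on an object; "force" is the grip in N (left out, the last holds). Time passes only in rows, so rows that repeat a pose let the fingers close, or fill a call up. It gives the time, the measured TCP pose, the force, the opening and the grip force at its end, in the units of the state.
- env.get_state(): the state, without advancing time (a new reading comes with each control period).
- env.read_camera(name): name is "scene" or "top" or "wrist"; returns (picture, depth): 420x560x3 uint8, red, green, blue; 420x560 float32, m along the optical axis (not along the pixel's ray), 0 where there is no reading.
- env.get_calibration(name): a dict with "fx", "fy", "cx", "cy" (pixels), "origin" and "orientation" of the camera in the world. Camera axes: x right, y up, looking along -z (the intrinsics and any distortion apply to the point x, -y, -z); pixel columns grow to the right and rows downward; lengths in m; the calibration is good to about 2 mm. The wrist camera is an equidistant fisheye: a pixel r from the principal point sees the ray r / f radians off the axis. A picture is of the moment at which its call begins: read the wrist's pose just before it. get_calibration takes no time and is no camera call; for the wrist camera it gives the pose at the moment of the call.
- env.hand_in(): hands the job in; it is judged then, once.
The state is a dict: "clock": time; "joint_pos": joint angles; "qvel": joint speeds; "tau": joint torques, N m; "tcp_pos": TCP position; "orientation": TCP orientation; "wrist_force": force on the tool from outside, world axes, zero at the start; "ft_torque": the same for the moment, N m; "finger_gap": finger opening in m; "grip_force": force on a finger pad.
Only numpy, scipy, OpenCV 4.12 (cv2) and the standard library are available. Lean on these libraries where they do the work, as an engineer would, in place of code of your own. Each camera call takes 0.05 s, during which the arm holds its last target. There are 200 camera calls.

## Working session

There is one attempt and no reset: what is moved stays moved. The work goes in short steps, Python scripts to look and compute and a tool call to move; the robot and the scene stay as the last step left them, time stands still between calls to the robot, and variables do not carry over. Pictures are saved under pics/ and viewed, at most 10 in all, crops included, and the job is handed in when it is done.

Besides the shell and the picture viewer there is one more tool, called after ">>>" as name(argument=value, ...), one argument or row to a line, values as JSON. carry_out: Moves the arm, as the interface text tells. Its arguments: {"type":"object","properties":{"steps":{"type":"array","items":{"type":"array"}},"force":{"type":"number"}},"required":["steps"]}

```bash
mkdir -p pics; cat > h.py <<'E'
import numpy as np, cv2
from scipy.spatial.transform import Rotation as R
from workcell import env
def rot(q): return R.from_quat([q[1],q[2],q[3],q[0]])
def cloud(name):
    c=env.get_calibration(name); im,d=env.read_camera(name)
    v,u=np.mgrid[:420,:560]
    x=(u-c['cx'])/c['fx']; y=(v-c['cy'])/c['fy']
    P=np.stack([x*d,-y*d,-d],-1)
    W=P@rot(c['orientation']).as_matrix().T+np.array(c['origin'])
    W[d==0]=np.nan
    return im,W
E
python3 - <<'E'
from h import *
print(env.get_state(), env.hold_point_z)
for n in ('top','scene'):
    print(env.get_calibration(n))
    im,W=cloud(n); np.savez(n,im=im,W=W); cv2.imwrite(f'pics/{n}0.png',im[...,::-1])
E
```

```text
{'clock': 0.0, 'joint_pos': array([ 1.00639963e+00,  3.14021034e-01,  4.49828523e-02,  1.30358468e+00,
       -4.81229827e-06,  1.43121967e+00]), 'qvel': array([-5.40585723e-04,  1.47112218e-03,  1.26020443e-03,  9.39154435e-04,
        6.30916435e-06,  2.55400744e-04]), 'tau': array([-8.12183607e-04, -4.80624354e+01,  2.98532796e+01,  1.94638758e-02,
       -1.55298671e-04, -5.26145953e-06]), 'tcp_pos': array([0.23671651, 0.52346198, 0.23039871]), 'orientation': array([-3.12601863e-04,  2.10816277e-01,  9.77525275e-01, -8.58102436e-04]), 'wrist_force': array([-1.21075147, -0.11298796, -0.98941012]), 'ft_torque': array([0.05519943, 0.03173161, 0.04117905]), 'grip_force': 0.0, 'finger_gap': 0.08574831278687457} 0.0187
{'fx': 407.81480849983103, 'fy': 407.81480849983103, 'cx': 280.0187538397061, 'cy': 209.54945818415527, 'origin': array([0.31031896, 0.06953818, 1.26700622]), 'orientation': array([-0.69665967, -0.05453282,  0.07444978,  0.71144129])}
{'fx': 390.7540543890101, 'fy': 390.7540543890101, 'cx': 285.738796349475, 'cy': 207.62980728777782, 'origin': array([0.89911766, 0.51819438, 0.99847074]), 'orientation': array([0.32435916, 0.10340954, 0.286753  , 0.89547212])}
```

View pics/top0.png

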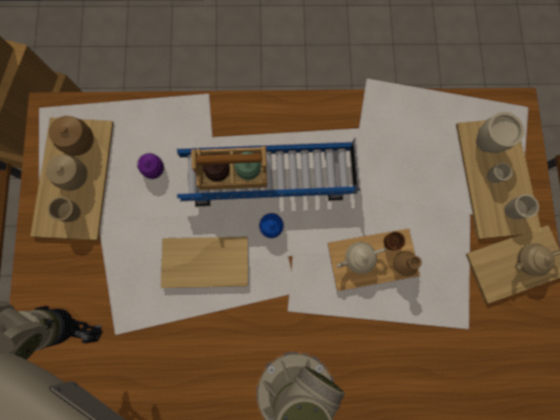

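View pics/scene0.png

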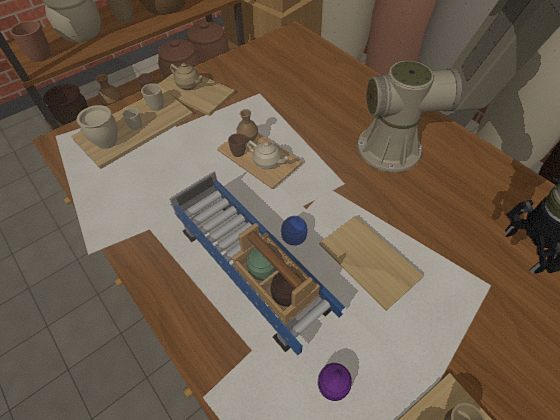

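The top view shows the carrier on the track at about (230,168), with the brown jar at (216,168) and the green jar at (247,167). The end stop is at (355,168). The bare board is at (205,262) and the board with pots at (375,260). The blue jar at (271,225) and the purple one at (150,166) are look-alikes standing outside the carrier.

Next I measure the positions.

```bash
cat > m.py <<'E'
from h import *
def rect(P,label):
    r=cv2.minAreaRect(P[:,:2].astype(np.float32)*1000); print(label,len(P),np.round(r[0],1),np.round(r[1],1),round(r[2],2),'z',np.round(np.median(P[:,2])*1000,1))
def sel(W,im,u0,u1,v0,v1,z0,z1,er=0):
    w=W[v0:v1,u0:u1]; m=((w[...,2]>z0)&(w[...,2]<z1)).astype(np.uint8)
    m=cv2.morphologyEx(m,cv2.MORPH_OPEN,np.ones((3,3))) if er else m
    n,l,s,_=cv2.connectedComponentsWithStats(m)
    k=1+np.argmax(s[1:,4]); return w[l==k]
def measure(W,im):
    rect(sel(W,im,150,260,225,300,.015,.035,1),'board')
    H=sel(W,im,180,285,135,200,.205,.235); rect(H,'handle')
    rect(sel(W,im,165,375,135,215,.09,.14),'track/chan')
if __name__=='__main__':
    d=np.load('top.npz'); W=d['W']; measure(W,d['im'])
    for u,v in [(353,155),(356,168),(358,180),(340,168),(300,148),(300,192),(271,225),(60,20),(250,320)]: print(u,v,np.round(W[v,u]*1000))
    s=W[140:200,335:370]; m=(s[...,2]>.115); q=s[m]; print('stop',len(q),np.round(np.percentile(q,[5,50,95],axis=0)*1000))
    im=cv2.resize(d['im'][130:310,130:400],None,fx=2.9,fy=2.9,interpolation=cv2.INTER_CUBIC); cv2.imwrite('pics/crop.png',im[...,::-1])
E
python3 m.py
```

```text
board 4293 [385.  263.2] [260.7 150.3] 89.81 z 24.1
handle 729 [648.3 170.1] [ 56.  198.5] 1.78 z 214.7
track/chan 2145 [649.5  66. ] [154.5 538.3] 1.47 z 99.2
353 155 [ 679. -183.  126.]
356 168 [ 639. -189.  128.]
358 180 [ 601. -191.  136.]
340 168 [ 653. -151.   82.]
300 148 [713. -30.  98.]
300 192 [577. -26. 100.]
271 225 [484.  61.  78.]
60 20 [1755. 1181. -758.]
250 320 [209. 129.   3.]
stop 255 [[ 590. -195.  117.]
 [ 652. -189.  130.]
 [ 716. -183.  137.]]
```

View pics/crop.png

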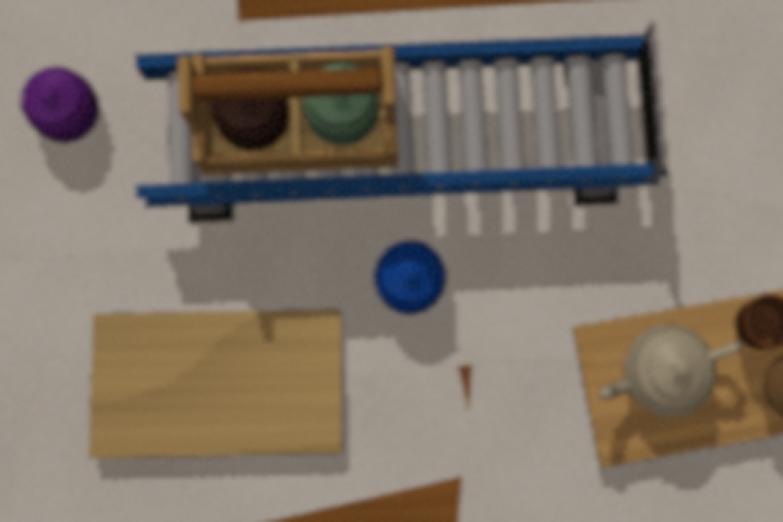

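The crop confirms the carrier: brown jar on the left (+y), green on the right (-y), so carrier y lies along world +y. The measurements hold up: the board comes out 260.7×150.3 mm at z 24, the track 538×154 mm, and the handle top at 215 mm. Next I work out the approach.

```bash
cat > g.py <<'E'
import sys
from h import *
# usage: g.py x y z(mm) psi(deg, tool-y direction in world)
x,y,z,p=map(float,sys.argv[1:5]); s=env.get_state(); Rc=rot(s['orientation'])
p=np.radians(p); ty=np.array([np.cos(p),np.sin(p),0]); tz=np.array([0,0,-1.]); Rt=R.from_matrix(np.stack([np.cross(ty,tz),ty,tz],1))
print('t',s['clock'],'tcp',np.round(s['tcp_pos']*1000,1),'psi',np.round(np.degrees(np.arctan2(*Rc.apply([0,1,0])[[1,0]])),2),'F',np.round(s['wrist_force'],1),'gap',s['finger_gap'],s['joint_pos'].round(2))
print('turn deg',np.round((Rc.inv()*Rt).as_rotvec(degrees=True),2),'shift cm',np.round(Rc.inv().apply(np.array([x,y,z])/1000-s['tcp_pos'])*100,2))
E
python3 g.py 648 170 280 1.6
```

```text
t 0.1 tcp [236.7 523.5 230.5] psi 65.66 F [ 0.6 -0.4 -0.2] gap 0.08533241067937883 [ 1.01  0.31  0.05  1.3  -0.    1.43]
turn deg [-9.000e-02  4.000e-02  6.406e+01] shift cm [-52.04 -15.26  -4.94]
```

>>> carry_out(
  steps=[
    [[0,0,8],[-4,-1.2,-2],0],
    [[0,0,16],[-9,-2.6,-4.9],0],
    [[0,0,24],[-14,-4.1,-4.9],0],
    [[0,0,32],[-19,-5.6,-4.9],0],
    [[0,0,40],[-24,-7,-4.9],0],
    [[0,0,48],[-29,-8.5,-4.9],0],
    [[0,0,56],[-34,-10,-4.9],0],
    [[0,0,64],[-39,-11.4,-4.9],0],
  ],
)

```text
clock: 1.1
tcp_pos: [0.5463, 0.258, 0.2799]
orientation: [-0.0, 0.698, 0.716, -0.0]
wrist_force: [0.1, -0.9, 0.1]
finger_gap: 0.0853
grip_force: 0.0
```

```bash
python3 g.py 648 170 280 1.6
```

```text
t 1.1 tcp [546.3 258.  279.9] psi 1.39 F [ 0.1 -0.9  0.1] gap 0.08530570624642941 [0.31 0.37 0.24 1.44 0.   1.85]
turn deg [-0.04  0.   -0.21] shift cm [-9.04  9.95 -0.02]
```

>>> carry_out(
  steps=[
    [[0,0,0],[-2.2,2.5,0],0],
    [[0,0,0],[-4.5,5,0],0],
    [[0,0,0],[-6.8,7.5,0],0],
    [[0,0,0],[-9,10,0],0],
    [[0,0,0],[-9,10,0],0],
    [[0,0,0],[-9,10,0],0],
    [[0,0,0],[-9,10,0],0],
    [[0,0,0],[-9,10,0],0],
  ],
)

```text
clock: 2.1
tcp_pos: [0.6473, 0.1731, 0.2807]
orientation: [0.0, 0.696, 0.718, 0.0]
wrist_force: [-1.1, 0.2, 1.0]
finger_gap: 0.0854
grip_force: 0.0
```

```bash
python3 g.py 648 170 184 1.6; cat > w.py <<'E'
from h import *
c=env.get_calibration('wrist'); im,d=env.read_camera('wrist'); s=env.get_state()
v,u=np.mgrid[:420,:560]; a=(u-c['cx'])/c['fx']; b=(v-c['cy'])/c['fy']; r=np.hypot(a,b)+1e-9
P=np.stack([np.tan(r)*a/r*d,-np.tan(r)*b/r*d,-d],-1); P[(d==0)|(r>1.4)]=np.nan
W=P@rot(c['orientation']).as_matrix().T+np.array(c['origin'])
np.savez('wrist',im=im,W=W); cv2.imwrite('pics/wrist0.png',im[...,::-1])
print(c)
E
python3 w.py
```

```text
t 2.1 tcp [647.3 173.1 280.7] psi 1.73 F [-1.1  0.2  1. ] gap 0.08544253884186101 [0.14 0.51 0.46 1.52 0.   1.68]
turn deg [ 0.02 -0.01  0.13] shift cm [-0.31  0.05  9.67]
{'fx': 325.19226210127806, 'fy': 325.19226210127806, 'cx': 277.1684591135821, 'cy': 205.21887871920595, 'origin': array([0.64394272, 0.25778109, 0.42318433]), 'orientation': array([ 0.98610755, -0.16540831, -0.00262733,  0.01500288])}
```

View pics/wrist0.png

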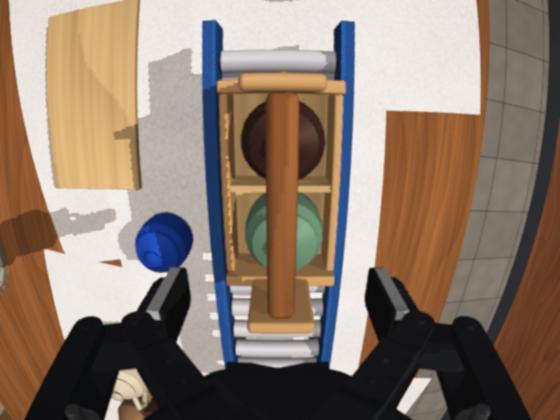

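The wrist view shows the handle running from (283,95) to (282,315), with the green and brown jars beneath it. The bar is midway between the open fingers. I get its position from the depth.

```bash
python3 - <<'E'
from m import *
d=np.load('wrist.npz'); W=d['W']
H=sel(W,0,225,345,70,345,.200,.235); rect(H,'handle+ends')
B=H[(H[:,1]>.1)&(H[:,1]<.24)]; B=sel(W,0,250,315,110,270,.2,.235); 
for y in (.11,.14,.17,.2,.23):
    q=B[abs(B[:,1]-y)<.006]; print(y,len(q),q[:,0].min().round(4),q[:,0].max().round(4),np.median(q[:,2]).round(4))
E
```

```text
handle+ends 9862 [649.2 174.9] [ 56.1 199.8] 1.77 z 214.5Traceback (most recent call last):
  File "<stdin>", line 6, in <module>
    return umr_minimum(a, axis, None, out, keepdims, initial, where)
ValueError: zero-size array to reduction operation minimum which has no identity
```

The wrist camera puts the handle centre at (649,175) mm, turned 1.8°, with its top at 214.5 mm. That agrees with the top camera, so I descend to TCP z ≈ 185 mm.

>>> carry_out(
  steps=[
    [[0,0,0],[0,0.15,2],0],
    [[0,0,0],[0,0.15,4],0],
    [[0,0,0],[0,0.15,6],0],
    [[0,0,0],[0,0.15,7.5],0],
    [[0,0,0],[0,0.15,8.7],0],
    [[0,0,0],[0,0.15,9.6],0],
    [[0,0,0],[0,0.15,9.6],0],
    [[0,0,0],[0,0.15,9.6],0],
  ],
)

```text
clock: 3.15
tcp_pos: [0.6498, 0.1723, 0.1849]
orientation: [0.0, 0.697, 0.717, 0.0]
wrist_force: [-0.1, 0.4, -0.0]
finger_gap: 0.0855
grip_force: 0.0
```

>>> carry_out(
  steps=[
    [[0,0,0],[0,0,0],60],
    [[0,0,0],[0,0,0],90],
    [[0,0,0],[0,0,0],120],
    [[0,0,0],[0,0,0],150],
    [[0,0,0],[0,0,0],180],
    [[0,0,0],[0,0,0],210],
    [[0,0,0],[0,0,0],255],
    [[0,0,0],[0,0,0],255],
  ],
  force=30,
)

```text
clock: 4.15
tcp_pos: [0.6497, 0.1723, 0.1844]
orientation: [0.0, 0.697, 0.717, 0.0]
wrist_force: [1.6, -0.2, 0.0]
finger_gap: 0.0213
grip_force: 32.5
```

```bash
python3 g.py 653 -80 184 1.6
```

```text
t 4.15 tcp [649.7 172.3 184.4] psi 1.66 F [ 1.6 -0.2  0. ] gap 0.021319658792912064 [0.14 0.52 0.25 1.29 0.   1.68]
turn deg [ 0.04 -0.01  0.06] shift cm [-25.23  -0.4    0.03]
```

Gripped at a gap of 21 mm, with no wrist force. Now I roll it along the track.

>>> carry_out(
  steps=[
    [[0,0,0],[-0.4,0,0.03],255],
    [[0,0,0],[-1.2,0,0.03],255],
    [[0,0,0],[-2.4,0,0.03],255],
    [[0,0,0],[-3.8,0,0.03],255],
    [[0,0,0],[-5.2,0,0.03],255],
    [[0,0,0],[-6.6,0,0.03],255],
    [[0,0,0],[-8.0,0,0.03],255],
    [[0,0,0],[-9.4,0,0.03],255],
  ],
)

```text
clock: 5.15
tcp_pos: [0.6524, 0.0773, 0.1843]
orientation: [0.0, 0.697, 0.717, 0.0]
wrist_force: [2.3, 0.7, 3.4]
finger_gap: 0.0216
grip_force: 33.1
```

>>> carry_out(
  steps=[
    [[0,0,0],[-1.4,0,0],255],
    [[0,0,0],[-2.8,0,0],255],
    [[0,0,0],[-4.2,0,0],255],
    [[0,0,0],[-5.6,0,0],255],
    [[0,0,0],[-7.0,0,0],255],
    [[0,0,0],[-8.4,0,0],255],
    [[0,0,0],[-9.6,0,0],255],
    [[0,0,0],[-10.6,0,0],255],
  ],
)

```text
clock: 6.15
tcp_pos: [0.6552, -0.0285, 0.1843]
orientation: [0.0, 0.697, 0.717, 0.0]
wrist_force: [2.2, 1.0, 5.7]
finger_gap: 0.0216
grip_force: 33.3
```

>>> carry_out(
  steps=[
    [[0,0,0],[-0.8,0,0],255],
    [[0,0,0],[-1.4,0,0],255],
    [[0,0,0],[-1.9,0,0],255],
    [[0,0,0],[-2.3,0,0],255],
    [[0,0,0],[-2.6,0,0],255],
    [[0,0,0],[-2.8,0,0],255],
    [[0,0,0],[-2.8,0,0],255],
    [[0,0,0],[-2.8,0,0],255],
  ],
)

```text
clock: 7.15
tcp_pos: [0.656, -0.0564, 0.1843]
orientation: [0.0, 0.697, 0.717, -0.0]
wrist_force: [1.7, -0.3, 4.9]
finger_gap: 0.0217
grip_force: 33.3
```

```bash
python3 g.py 653 -84 184 1.6; python3 - <<'E'
from m import *
im,W=cloud('top'); cv2.imwrite('pics/top1.png',cv2.resize(im[120:230,160:400],None,fx=3.3,fy=3.3)[...,::-1])
E
```

```text
t 7.15 tcp [656.  -56.4 184.3] psi 1.64 F [ 1.7 -0.3  4.9] gap 0.02169943115499343 [-0.21  0.49  0.2   1.28 -0.    1.33]
turn deg [0.02 0.02 0.04] shift cm [-2.76 -0.38  0.03]
```

View pics/top1.png

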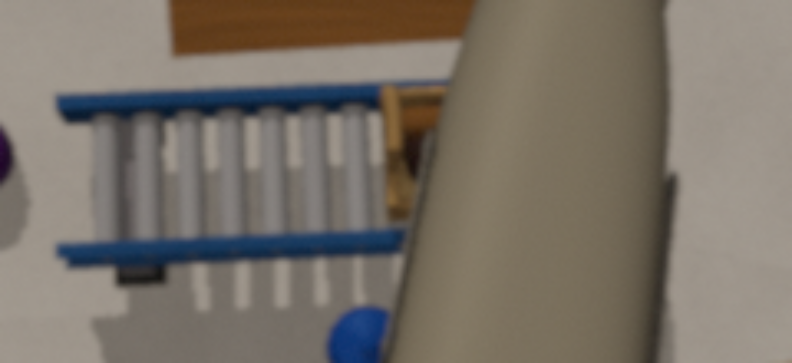

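The arm hides the stop end in this view, but the carrier has rolled along as intended. About 25 mm should remain. I take 19 mm now, then creep until there is contact force.

>>> carry_out(
  steps=[
    [[0,0,0],[-0.2,-0.01,0],255],
    [[0,0,0],[-0.5,-0.03,0],255],
    [[0,0,0],[-0.8,-0.05,0],255],
    [[0,0,0],[-1.1,-0.07,0],255],
    [[0,0,0],[-1.4,-0.08,0],255],
    [[0,0,0],[-1.65,-0.1,0],255],
    [[0,0,0],[-1.8,-0.1,0],255],
    [[0,0,0],[-1.9,-0.1,0],255],
  ],
)

```text
clock: 8.2
tcp_pos: [0.6562, -0.075, 0.1844]
orientation: [0.001, 0.697, 0.717, 0.001]
wrist_force: [4.0, 0.9, 5.1]
finger_gap: 0.0213
grip_force: 33.2
```

>>> carry_out(
  steps=[
    [[0,0,0],[-0.06,0,0],255],
    [[0,0,0],[-0.12,0,0],255],
    [[0,0,0],[-0.18,0,0],255],
    [[0,0,0],[-0.24,0,0],255],
    [[0,0,0],[-0.3,0,0],255],
    [[0,0,0],[-0.36,0,0],255],
    [[0,0,0],[-0.4,0,0],255],
    [[0,0,0],[-0.4,0,0],255],
  ],
)

```text
clock: 9.2
tcp_pos: [0.6563, -0.0789, 0.1844]
orientation: [0.001, 0.697, 0.717, 0.001]
wrist_force: [4.0, 1.5, 4.7]
finger_gap: 0.0215
grip_force: 33.2
```

>>> carry_out(
  steps=[
    [[0,0,0],[-0.05,0,0],255],
    [[0,0,0],[-0.1,0,0],255],
    [[0,0,0],[-0.15,0,0],255],
    [[0,0,0],[-0.2,0,0],255],
    [[0,0,0],[-0.25,0,0],255],
    [[0,0,0],[-0.3,0,0],255],
    [[0,0,0],[-0.3,0,0],255],
    [[0,0,0],[-0.3,0,0],255],
  ],
)

```text
clock: 10.2
tcp_pos: [0.6564, -0.0819, 0.1844]
orientation: [0.001, 0.697, 0.717, 0.001]
wrist_force: [4.5, 0.2, 5.4]
finger_gap: 0.0217
grip_force: 33.2
```

>>> carry_out(
  steps=[
    [[0,0,0],[-0.05,0,0],255],
    [[0,0,0],[-0.1,0,0],255],
    [[0,0,0],[-0.15,0,0],255],
    [[0,0,0],[-0.2,0,0],255],
    [[0,0,0],[-0.25,0,0],255],
    [[0,0,0],[-0.3,0,0],255],
    [[0,0,0],[-0.3,0,0],255],
    [[0,0,0],[-0.3,0,0],255],
  ],
)

```text
clock: 11.2
tcp_pos: [0.6563, -0.0821, 0.1844]
orientation: [-0.001, 0.696, 0.718, 0.002]
wrist_force: [4.4, 8.1, 5.2]
finger_gap: 0.0218
grip_force: 33.4
```

Contact: the TCP stalled at y = -82 with Fy = 8 N, matching the expected home position of about -84. I ease off the preload and take a look.

>>> carry_out(
  steps=[
    [[0,0,0],[0.05,0,0],255],
    [[0,0,0],[0.1,0,0],255],
    [[0,0,0],[0.15,0,0],255],
    [[0,0,0],[0.2,0,0],255],
    [[0,0,0],[0.2,0,0],255],
    [[0,0,0],[0.2,0,0],255],
    [[0,0,0],[0.2,0,0],255],
    [[0,0,0],[0.2,0,0],255],
  ],
  force=60,
)

```text
clock: 12.2
tcp_pos: [0.6563, -0.082, 0.1844]
orientation: [0.0, 0.697, 0.718, 0.001]
wrist_force: [3.8, 2.9, 4.8]
finger_gap: 0.0212
grip_force: 60.9
```

```bash
python3 g.py 656 -82 285 1.6; python3 - <<'E'
from h import *
im,W=cloud('scene'); cv2.imwrite('pics/scene1.png',cv2.resize(im[130:350,140:360],None,fx=2.7,fy=2.7)[...,::-1])
E
```

```text
t 12.2 tcp [656.3 -82.  184.4] psi 1.7 F [3.8 2.9 4.8] gap 0.021213932940274228 [-0.25  0.5   0.21  1.28  0.    1.29]
turn deg [ 0.08 -0.07  0.1 ] shift cm [ 1.000e-02 -2.000e-02 -1.006e+01]
```

View pics/scene1.png

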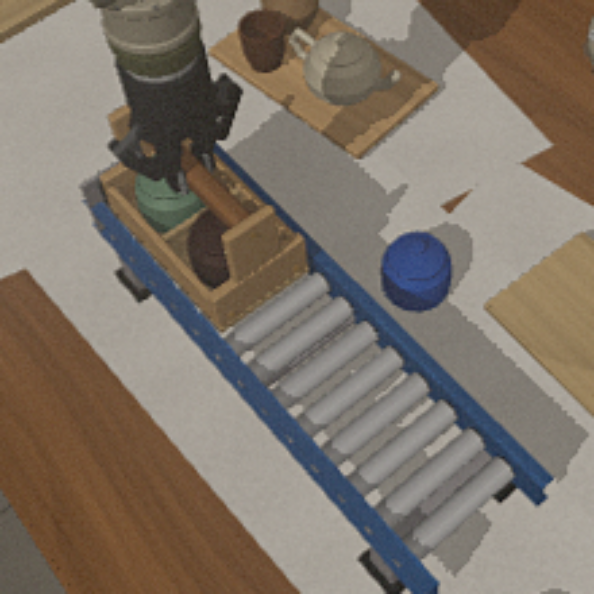

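The carrier sits against the stop at crop (95,190), with both jars standing at (165,200) and (210,245). I lift straight up.

>>> carry_out(
  steps=[
    [[0,0,0],[0,0,-0.2],255],
    [[0,0,0],[0,0,-0.6],255],
    [[0,0,0],[0,0,-1.3],255],
    [[0,0,0],[0,0,-2.3],255],
    [[0,0,0],[0,0,-3.4],255],
    [[0,0,0],[0,0,-4.5],255],
    [[0,0,0],[0,0,-5.6],255],
    [[0,0,0],[0,0,-6.7],255],
  ],
  force=70,
)

```text
clock: 13.25
tcp_pos: [0.656, -0.0829, 0.2521]
orientation: [0.0, 0.697, 0.717, 0.0]
wrist_force: [0.1, 0.6, -5.9]
finger_gap: 0.0212
grip_force: 68.8
```

>>> carry_out(
  steps=[
    [[0,0,0],[0,0,-1.1],255],
    [[0,0,0],[0,0,-2.1],255],
    [[0,0,0],[0,0,-2.9],255],
    [[0,0,0],[0,0,-3.5],255],
    [[0,0,0],[0,0,-3.9],255],
    [[0,0,0],[0,0,-4],255],
    [[0,0,0],[0,0,-4],255],
    [[0,0,0],[0,0,-4],255],
  ],
)

```text
clock: 14.25
tcp_pos: [0.6557, -0.0826, 0.2906]
orientation: [-0.0, 0.697, 0.717, -0.0]
wrist_force: [-0.2, -0.4, -6.2]
finger_gap: 0.0204
grip_force: 68.8
```

```bash
python3 w.py >/dev/null; python3 g.py 385 263 289 -0.2; python3 - <<'E'
from m import *
W=np.load('wrist.npz')['W']; H=sel(W,0,225,345,70,345,.305,.335); rect(H,'handle+ends')
from numpy.linalg import lstsq
q=H; print(lstsq(np.c_[q[:,:2],np.ones(len(q))],q[:,2],rcond=None)[0])
print(env.get_state()['ft_torque'])
E
```

```text
t 14.3 tcp [655.7 -82.6 290.7] psi 1.66 F [ 0.1  0.2 -6.8] gap 0.020587472033805992 [-0.25  0.49  0.46  1.54  0.    1.3 ]
turn deg [-0.03 -0.01  1.86] shift cm [ 35.33 -26.06   0.19]
handle+ends 18487 [654.2 -48.8] [ 48.3 121.6] 1.38 z 320.6
[0.01778398 0.00570381 0.30917958]
[-0.00793224 -0.00515775  0.01822186]
```

The carrier is held level at 6.5 N with almost no moment. I carry it to above the board.

>>> carry_out(
  steps=[
    [[0,0,0],[0.35,-0.26,0],255],
    [[0,0,0],[1.06,-0.78,0],255],
    [[0,0,0],[2.47,-1.82,0],255],
    [[0,0,0],[4.24,-3.13,0],255],
    [[0,0,0],[6.18,-4.56,0],255],
    [[0,0,0],[8.13,-6.0,0],255],
    [[0,0,0],[10.07,-7.43,0],255],
    [[0,0,0],[12.0,-8.86,0],255],
  ],
)

```text
clock: 15.3
tcp_pos: [0.5627, 0.0359, 0.2913]
orientation: [0.0, 0.697, 0.717, 0.0]
wrist_force: [0.4, -0.4, -7.1]
finger_gap: 0.0213
grip_force: 68.9
```

>>> carry_out(
  steps=[
    [[0,0,0],[1.94,-1.43,0],255],
    [[0,0,0],[3.88,-2.86,0],255],
    [[0,0,0],[5.82,-4.29,0],255],
    [[0,0,0],[7.75,-5.72,0],255],
    [[0,0,0],[9.7,-7.15,0],255],
    [[0,0,0],[11.63,-8.59,0],255],
    [[0,0,0],[13.57,-10.02,0],255],
    [[0,0,0],[15.5,-11.45,0],255],
  ],
)

```text
clock: 16.3
tcp_pos: [0.4437, 0.1875, 0.2911]
orientation: [0.0, 0.697, 0.717, 0.0]
wrist_force: [0.0, 0.8, -6.5]
finger_gap: 0.0204
grip_force: 68.9
```

>>> carry_out(
  steps=[
    [[0,0,0.3],[1.6,-1.18,0],255],
    [[0,0,0.6],[3.0,-2.2,0],255],
    [[0,0,0.9],[4.3,-3.17,0],255],
    [[0,0,1.2],[5.35,-3.95,0],255],
    [[0,0,1.5],[6.25,-4.6,0],255],
    [[0,0,1.7],[6.95,-5.12,0],255],
    [[0,0,1.85],[7.5,-5.53,0],255],
    [[0,0,1.85],[7.8,-5.75,0],255],
  ],
)

```text
clock: 17.3
tcp_pos: [0.385, 0.2629, 0.291]
orientation: [0.0, 0.708, 0.706, 0.0]
wrist_force: [-0.3, -0.2, -6.4]
finger_gap: 0.0209
grip_force: 69.0
```

>>> carry_out(
  steps=[
    [[0,0,0],[0,0,0.2],255],
    [[0,0,0],[0,0,0.8],255],
    [[0,0,0],[0,0,1.6],255],
    [[0,0,0],[0,0,2.6],255],
    [[0,0,0],[0,0,3.6],255],
    [[0,0,0],[0,0,4.5],255],
    [[0,0,0],[0,0,5],255],
    [[0,0,0],[0,0,5],255],
  ],
)

```text
clock: 18.3
tcp_pos: [0.3849, 0.2626, 0.2406]
orientation: [-0.0, 0.708, 0.706, -0.0]
wrist_force: [0.2, -0.0, -6.3]
finger_gap: 0.0209
grip_force: 69.0
```

```bash
python3 w.py; python3 g.py 385 263 123.5 -0.2; python3 - <<'E'
from h import *
im,W=cloud('top'); np.savez('top2',im=im,W=W); a=cv2.resize(im[215:315,140:280],None,fx=3,fy=3)
b=np.load('wrist.npz')['im']; c=np.zeros((420,560+0,3),np.uint8); b2=cv2.resize(b,(400,300)); cv2.imwrite('pics/mix.png',np.hstack([a[:300,:395],b2])[...,::-1])
E
```

```text
{'fx': 325.19226210127806, 'fy': 325.19226210127806, 'cx': 277.1684591135821, 'cy': 205.21887871920595, 'origin': array([0.3844477 , 0.3473873 , 0.38302822]), 'orientation': array([ 9.86185328e-01, -1.65638292e-01,  6.49379079e-04, -1.42628235e-03])}
t 18.35 tcp [385.1 262.7 241. ] psi -0.19 F [-0.2 -0.3 -6.6] gap 0.021032364759857928 [ 0.43  0.1  -0.2   1.27  0.    2.  ]
turn deg [ 0.   -0.    0.01] shift cm [ 3.000e-02 -1.000e-02  1.175e+01]
```

View pics/mix.png

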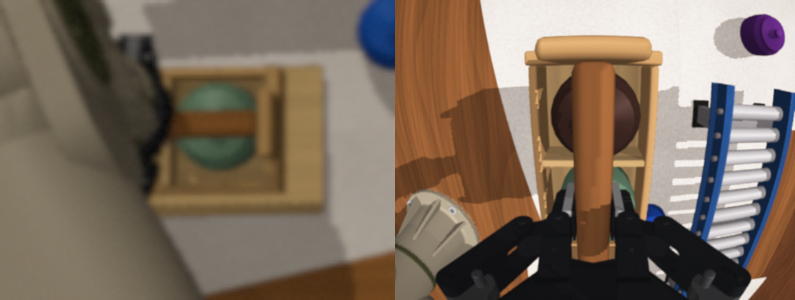

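Both jars are in place: green is visible at (215,125) in the top view and brown at (597,115) in the wrist view. I check the carrier's centre in the grip from its two end boards.

```bash
python3 - <<'E'
from m import *
zt=.2407-.0993+.134  # end board top
for f in ('wrist.npz','top2.npz'):
    W=np.load(f)['W']; m=(abs(W[...,2]-zt)<.010)&(abs(W[...,0]-.385)<.03)&(abs(W[...,1]-.263)<.13)
    q=W[m]; print(f,len(q),zt)
    for y0,y1 in ((.345,.39),(.14,.18)):
        p=q[(q[:,1]>y0)&(q[:,1]<y1)]
        if len(p)>10: print(np.round(np.percentile(p,[3,50,97],axis=0)*1000,1)); rect(p,'end')
E
```

```text
wrist.npz 22561 0.2754
[[360.  346.1 267.5]
 [384.3 356.6 274.2]
 [408.9 363.5 276. ]]
end 6600 [384.4 354.7] [55.7 19.3] 0.04 z 274.2
top2.npz 362 0.2754
[[359.9 161.2 266.6]
 [384.1 167.7 274.4]
 [408.2 177.9 278.1]]
end 136 [384.2 170.5] [18.8 53.2] 89.84 z 274.4
```

The end boards' outer faces are at y = 364 and 161, so the carrier is centred at y ≈ 262.7, which suits the board (385,263). Now I lower it, softly at the end.

>>> carry_out(
  steps=[
    [[0,0,0],[0,0,0.3],255],
    [[0,0,0],[0,0,1],255],
    [[0,0,0],[0,0,2.1],255],
    [[0,0,0],[0,0,3.3],255],
    [[0,0,0],[0,0,4.5],255],
    [[0,0,0],[0,0,5.7],255],
    [[0,0,0],[0,0,6.8],255],
    [[0,0,0],[0,0,7.8],255],
  ],
)

```text
clock: 19.4
tcp_pos: [0.3851, 0.2627, 0.1622]
orientation: [-0.0, 0.708, 0.706, -0.0]
wrist_force: [-0.1, 0.2, -7.5]
finger_gap: 0.0212
grip_force: 69.0
```

>>> carry_out(
  steps=[
    [[0,0,0],[0,0,0.9],255],
    [[0,0,0],[0,0,1.6],255],
    [[0,0,0],[0,0,2.2],255],
    [[0,0,0],[0,0,2.7],255],
    [[0,0,0],[0,0,3.1],255],
    [[0,0,0],[0,0,3.3],255],
    [[0,0,0],[0,0,3.45],255],
    [[0,0,0],[0,0,3.5],255],
  ],
)

```text
clock: 20.4
tcp_pos: [0.3852, 0.2627, 0.128]
orientation: [0.0, 0.708, 0.706, 0.0]
wrist_force: [-0.7, -0.9, -5.5]
finger_gap: 0.0207
grip_force: 69.0
```

>>> carry_out(
  steps=[
    [[0,0,0],[0,0,0.05],255],
    [[0,0,0],[0,0,0.1],255],
    [[0,0,0],[0,0,0.15],255],
    [[0,0,0],[0,0,0.2],255],
    [[0,0,0],[0,0,0.25],255],
    [[0,0,0],[0,0,0.3],255],
    [[0,0,0],[0,0,0.35],255],
    [[0,0,0],[0,0,0.35],255],
  ],
)

```text
clock: 21.4
tcp_pos: [0.3851, 0.2627, 0.1245]
orientation: [-0.0, 0.708, 0.706, 0.0]
wrist_force: [-0.1, 0.5, -7.3]
finger_gap: 0.0212
grip_force: 69.0
```

>>> carry_out(
  steps=[
    [[0,0,0],[0,0,0.03],255],
    [[0,0,0],[0,0,0.06],255],
    [[0,0,0],[0,0,0.09],255],
    [[0,0,0],[0,0,0.12],255],
    [[0,0,0],[0,0,0.15],255],
    [[0,0,0],[0,0,0.18],255],
    [[0,0,0],[0,0,0.2],255],
    [[0,0,0],[0,0,0.2],255],
  ],
)

```text
clock: 22.4
tcp_pos: [0.3854, 0.2627, 0.1234]
orientation: [0.0, 0.708, 0.706, 0.0]
wrist_force: [-1.9, -2.9, 5.3]
finger_gap: 0.0211
grip_force: 70.6
```

It is set down: the board carries the full weight plus about 5 N. I open slowly, then retreat straight up.

>>> carry_out(
  steps=[
    [[0,0,0],[0,0,-0.05],255],
    [[0,0,0],[0,0,-0.05],255],
    [[0,0,0],[0,0,-0.05],170],
    [[0,0,0],[0,0,-0.05],150],
    [[0,0,0],[0,0,-0.05],120],
    [[0,0,0],[0,0,-0.05],90],
    [[0,0,0],[0,0,-0.05],60],
    [[0,0,0],[0,0,-0.05],40],
  ],
  force=20,
)

```text
clock: 23.4
tcp_pos: [0.3851, 0.2627, 0.123]
orientation: [-0.0, 0.708, 0.706, 0.0]
wrist_force: [-0.1, -0.5, -0.2]
finger_gap: 0.0717
grip_force: 0.0
```

>>> carry_out(
  steps=[
    [[0,0,0],[0,0,-0.5],40],
    [[0,0,0],[0,0,-1.5],40],
    [[0,0,0],[0,0,-3],40],
    [[0,0,0],[0,0,-5],40],
    [[0,0,0],[0,0,-7.5],40],
    [[0,0,0],[0,0,-10],40],
    [[0,0,0],[0,0,-12],40],
    [[0,0,0],[0,0,-12],40],
  ],
)

```text
clock: 24.4
tcp_pos: [0.3863, 0.2632, 0.2454]
orientation: [0.001, 0.708, 0.706, 0.002]
wrist_force: [0.8, 0.9, 0.1]
finger_gap: 0.0717
grip_force: 0.0
```

```bash
python3 g.py 385 263 240 -0.2; python3 w.py >/dev/null; python3 - <<'E'
from m import *
d=np.load('wrist.npz');W=d['W']; rect(sel(W,0,150,420,20,400,.14,.175),'handle+ends')
m=(abs(W[...,2]-.024)<.006)&(abs(W[...,0]-.385)<.09)&(abs(W[...,1]-.263)<.145); rect(W[m],'board')
im,_=cloud('scene'); s=cv2.resize(im[120:320,200:480],(420,300)); cv2.imwrite('pics/end.png',np.hstack([s,cv2.resize(d['im'],(380,300))])[...,::-1])
E
```

```text
t 24.4 tcp [386.3 263.2 245.4] psi -0.19 F [0.8 0.9 0.1] gap 0.07173753055945657 [ 0.43  0.1  -0.19  1.28  0.    2.  ]
turn deg [ 0.24 -0.12  0.01] shift cm [-0.03 -0.13  0.54]
handle+ends 8225 [385.1 265.2] [200.7  55.9] 89.64 z 153.6
board 6381 [385.2 266.7] [259.  150.8] 89.87 z 23.8
```

View pics/end.png

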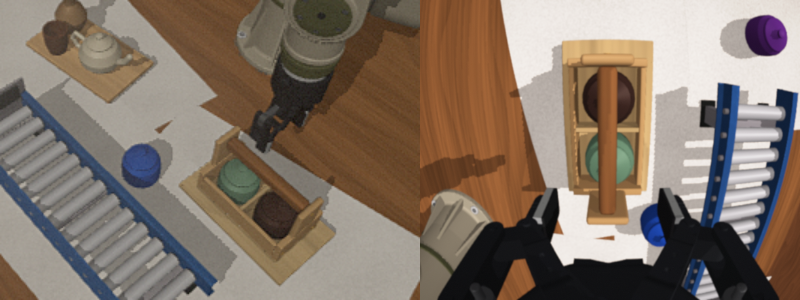

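The picture shows the carrier in the middle of the board, square to it, with both jars standing: green at (610,155) and brown at (608,97). It is offset by 0.1 mm in x and 1.5 mm in y, and turned about 0.2°. The pots are untouched and the gripper is clear, so I hand in.

```bash
python3 -c "
from workcell import env
print(env.hand_in())"
```

```text
the job is handed in; nothing more can be done
None
```

The carrier was rolled gently against the end stop, lifted straight up and set down centred and square on the empty board, with both jars standing and the pots untouched; handed in at about 24.5 s of the 51 s allowed, with no verdict shown.

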